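# Close up the cases in a salon caddy and hold it level

## Robot

A 6-joint arm with a two-finger parallel gripper is mounted at the origin on a cart in front of the work surface, level with it; the furniture and walls round the work are solid. World frame = base frame: x ahead of the robot, y to its left, z up, the work surface at z = 0. Lengths are in m, angles in rad, forces in N, time in s.
With the tool pointing down it reaches from about 0.275 to 0.725 m from the base axis. Payload 5.6 kg.
Tool frame: the origin (TCP) lies between the finger pads; the fingertips stand 8 mm ahead of it and the grasp point (between the pads) lies 11 mm behind it; z points along the fingers, y is the line along which they close (so a half turn about z gives the same grasp; the last joint's range is limited). The gripper opens to 85 mm and grips with 20 to 120 N. Pads are 22 mm wide; open, the fingers measure 114 mm over their backs; the gripper's body (76 mm by 85 mm) begins 54 mm behind the grasp point. The pads swing forward as they close: fully open they stand 13 mm farther back than shut.
Start: joints at [1.408, 0.255, 0.108, 0, -1.424, -0.285], TCP at [0.238, 0.496, 0.239] pointing down, gripper open.
Joint ranges: [-2.95, 2.95], [-1.21, 1.97], [-1.09, 1.5], [-2.87, 1.71], [-2.94, -0.07], [-3.05, 3.05]. Speed limits (rad/s): [2.57, 2.57, 3.14, 3.14, 3.14, 3.14].

## Interface

Orientations are given as a 3x3 rotation matrix whose columns are the frame's x, y, z axes.
In Python, from workcell import env gives the robot as it stands.
- The arm moves only by the tool step_arm, never from a script. Its argument "series" is a list of rows, each a list of 6 numbers: the shift along the tool's x, y, z in m, then the turn, a rotation vector about the tool's x, y, z in degrees. A call has 1 to 12 rows; each row shifts and turns the commanded pose from where the row before left it, along the tool's axes as they then stand; what a row does not reach is not made up. A row lasts 1/12 s, in which the tool goes at most 41.7 mm and 7.16 degrees, less where a joint would pass 70% of its speed; a pose out of reach is approached as far as the arm can. A call with a gripper value outside its range is refused whole. "claw" is the opening, from 0 (shut) to 1 (fully open), set as the call begins (left out, the last holds). The fingers move at their own pace and stop on an object; the grip force is fixed at half the most. Time passes only in rows, so rows that do not move let the fingers close. It gives the time, the measured TCP pose, the force, the opening and the grip force at its end, in the units of the state.
- env.observe(): the state, without advancing time (a new reading comes with each control period).
- env.capture(name): name is "side" or "top"; returns a dict with "pixels" (420x560x3 uint8, red, green, blue), "fx", "fy", "cx", "cy" (pixels), "xyz" and "attitude" of the camera in the world. Camera axes: x right, y up, looking along -z (the intrinsics and any distortion apply to the point x, -y, -z); pixel columns grow to the right and rows downward; lengths in m; the calibration is good to about 2 mm. A picture is of the moment at which its call begins. There is no depth.
- env.job_done(): hands the job in; it is judged then, once.
The state is a dict: "t": time; "qpos": joint angles; "dq": joint speeds; "joint_efforts": joint torques, N m; "tool_pos": TCP position; "tcp_rot": TCP orientation; "force": force on the tool from outside, world axes, zero at the start; "moment": the same for the moment, N m; "gripper_width": finger opening in m; "grip_force": force on a finger pad.
Only numpy, scipy, OpenCV 4.12 (cv2) and the standard library are available. Lean on these libraries where they do the work, as an engineer would, in place of code of your own. Each camera call takes 0.05 s, during which the arm holds its last target. There are 200 camera calls.

## Task

In the grey carrying caddy, slide the case with the orange lid along its lane until it butts flush against the case with the blue lid, so that nothing slides about when the caddy is carried. Then take the caddy by its bar handle with the black grip and lift it about 10 cm straight up off the worktop, level, with everything still in its place. Finish while still holding it there, steady and level: do not put it down or let go. Leave the other things on the worktop alone.

Things in the scene. Friction and masses are not known exactly. Their poses are not given: they have to be found in the camera images.
- caddy: Grey plastic carrying caddy, loose on the worktop: 184 mm (x) by 290 mm (y), rim 18 mm high, walls 4 mm, floor top 5 mm above its underside. Origin: centre of its underside; y along its length, z up. The cases' lane is on the -x side, a fixed tint brush and the timer on the +x side. about 0.5 kg loaded, centre of mass within 20 mm of the handle's middle. A push of a few newtons can slide it
- lane_stop (a point): Fixed on the caddy: centre of the stop's face at the lane's +y end, at caddy x = -60, y = +139.5 mm, 20 mm up; the stop is 33 mm high. The straight lane runs from it along the caddy's -y, 56 mm wide, between the rim and a rib whose top is 15 mm above the caddy's underside
- handle_grip (a point): Middle of the bar handle with the black rubber grip, over the caddy's centre, 82 mm above its underside. The bar runs along the caddy's y: 112 mm long, 24 mm thick (x), 20 mm high (z), top 92 mm above the underside, on two posts 98 mm apart. Axes parallel to the caddy's. Grasp it from above across its 24 mm; 25 to 60 N of grip is ample, a much harder one makes it tremble
- case_orange_mid (a point): Centre (half-way up) of the loose orange-lidded case: 52 (x) x 60 (y) x 50 mm (z), about 50 g, standing on the caddy's floor in the lane, axes parallel to the caddy's. A gap of 22 to 60 mm separates it from the blue case on its +y side; behind it (-y) the lane is empty for 90 mm or more. It slides easily. Flush: faces touching, centres 60 mm apart
- case_blue_mid (a point): Centre (half-way up) of the case with the blue lid, the same size and weight, loose in the lane but already against the stop at the lane's +y end, centre 109 mm from the caddy's middle. It stays there
- timer_mid (a point): Centre of the loose orange and white twist timer, 62 mm across, 37 mm high, riding in a shallow pocket of the caddy at its +x, -y corner. It stays there
- timer_pocket (a point): Centre of that pocket, fixed on the caddy, 18 mm above its floor (where the timer's centre belongs)
- pot: Bystander: round lidded cream pot, 90 mm across, 32 mm high, loose; origin at the centre of its underside
- dropper: Bystander: amber dropper bottle, 33 mm across, 102 mm high, loose and easily tipped; origin at the centre of its underside
- lime_clip: Bystander: lime-green hair clip, 18 x 104 x 15 mm, loose; origin at the centre of its underside
Mind the look-alikes: they are no part of the job. What is shaped like the part that bears timer_mid but turquoise is not meant.

How it is judged:
On the way, in this order (a step that is already met when the one before it is completed fails the run):
1. with the caddy standing on the worktop, the orange-lidded case is butted flush against the blue-lidded one, which is against its stop (y of case_orange_mid in the frame of case_blue_mid above -0.062 m and angle between the y axis of case_orange_mid and the y axis of case_blue_mid, either way round below 0.05 rad and y of case_blue_mid in the frame of caddy above 0.1055 m and z of each of case_orange_mid, case_blue_mid in the frame of caddy below 0.035 m and x of case_orange_mid in the frame of caddy between -0.0665 and -0.0535 m and height (world z) of caddy below 0.006 m), for 0.2 s.
2. the caddy is held by its handle, clear of the worktop and level (height (world z) of caddy between 0.06 and 0.16 m and angle between caddy's own z axis and vertical below 0.09 rad and contact force between the fingers and handle above 3 N and contact force between caddy and pot below 0.1 N and contact force between caddy and dropper below 0.1 N and contact force between caddy and lime_clip below 0.1 N), for 0.3 s.
At the end, for the whole second after the job is handed in: The caddy hangs from the gripper by its handle, underside 60 to 160 mm above the worktop, level within 5 degrees, still (under 20 mm/s), resting on nothing else; both cases in the lane, flush (gap under 3 mm), the blue one within 3.5 mm of its place at the stop; timer in its pocket (all of step 2 and y of case_orange_mid in the frame of case_blue_mid above -0.063 m and angle between the y axis of case_orange_mid and the y axis of case_blue_mid, either way round below 0.05 rad and y of case_blue_mid in the frame of caddy above 0.1055 m and z of each of case_orange_mid, case_blue_mid, timer_mid in the frame of caddy below 0.035 m and x of case_orange_mid in the frame of caddy between -0.0665 and -0.0535 m and horizontal distance between timer_mid and timer_pocket below 0.02 m and linear speed of caddy below 0.02 m/s and angular speed of caddy below 0.1 rad/s); the arm keeps its last pose, push and grip.
It fails at once if the caddy is tipped by more than 11 degrees (angle between caddy's own z axis and vertical above 0.2 rad).
It fails at once if a bystander on the worktop is shifted by more than 20 mm (distance of any of pot, dropper, lime_clip from where it was at the start of the episode above 0.02 m).
It also fails if it takes over 40 s, if anything falls off the work surface, if the arm or the gripper's body presses on something with over 40 N, if the wrist force passes 120 N, or if a joint passes its speed limit or range.

## Working session

There is one attempt and no reset: what is moved stays moved. The work goes in short steps, Python scripts to look and compute and a tool call to move; the robot and the scene stay as the last step left them, time stands still between calls to the robot, and variables do not carry over. Pictures are saved under pics/ and viewed, at most 10 in all, crops included, and the job is handed in when it is done.

Besides the shell and the picture viewer there is one more tool, called after "Call:" as name(argument=value, ...) on one line, values as JSON. step_arm: Moves the arm, as the interface text tells. Its arguments: {"type":"object","properties":{"series":{"type":"array","items":{"type":"array","items":{"type":"number"}}},"claw":{"type":"number"}},"required":["series"]}

```bash
mkdir -p pics; python3 - <<'E'
from workcell import env
import cv2,pickle
d={}
for n in("top","side"):
    c=env.capture(n);d[n]=c
    cv2.imwrite(f"pics/{n}0.png",c["pixels"][:,:,::-1])
    print(n,{k:v for k,v in c.items() if k!="pixels"})
pickle.dump(d,open("c0.pkl","wb"))
s=env.observe();print(s)
E
```

```text
top {'fx': 536.426298777003, 'fy': 536.426298777003, 'cx': 275.96410049151075, 'cy': 221.3296920469773, 'xyz': array([0.40631203, 0.13992297, 1.55335443]), 'attitude': array([[ 0.01720833,  0.99834346, -0.05490174],
       [-0.99983709,  0.01748128,  0.00449515],
       [ 0.00544746,  0.05481545,  0.99848164]])}
side {'fx': 382.83105190059894, 'fy': 382.83105190059894, 'cx': 283.76558343914013, 'cy': 209.7100335765902, 'xyz': array([ 0.18984718, -0.32440806,  0.77911897]), 'attitude': array([[ 0.84352951,  0.4165321 , -0.339056  ],
       [-0.53696492,  0.66727891, -0.5161468 ],
       [ 0.0112532 ,  0.61744624,  0.78653258]])}
{'t': 0.1, 'qpos': array([ 1.40755236e+00,  2.55688001e-01,  1.07141027e-01, -4.01414561e-04,
       -1.42388411e+00, -2.84602862e-01]), 'dq': array([-0.00068394, -0.00150083,  0.0024221 ,  0.00093776, -0.00097235,
       -0.00041537]), 'joint_efforts': array([-2.87128707e-03, -3.87601662e+01,  2.38475132e+01,  5.37796542e+00,
       -3.81531005e-03, -4.53749038e-06]), 'tool_pos': array([0.23793597, 0.49540579, 0.23849209]), 'tcp_rot': array([[ 9.01356009e-01, -4.33078413e-01, -6.57489708e-04],
       [-4.33078905e-01, -9.01354683e-01, -1.54847584e-03],
       [ 7.79800336e-05,  1.68047293e-03, -9.99998585e-01]]), 'force': array([-0.26920318, -0.02255285,  0.18288205]), 'moment': array([0.00949116, 0.00764099, 0.0055969 ]), 'grip_force': 0.0, 'gripper_width': 0.08591115616604973}
```

View pics/top0.png

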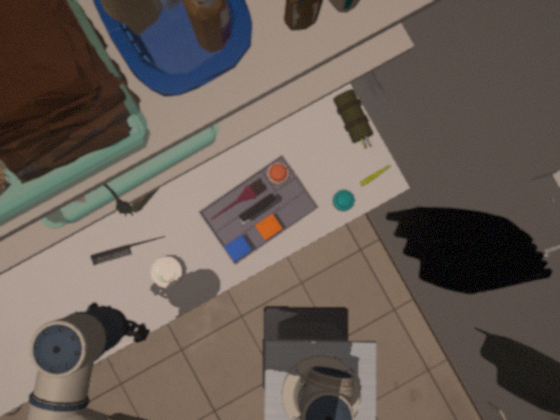

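View pics/side0.png

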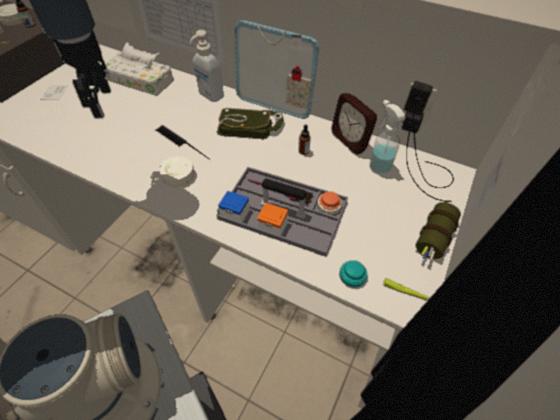

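Top view: blue lid (238,248), orange lid (269,227), orange timer (278,172), black grip (260,208). Side view: blue lid (234,202), orange lid (273,214), timer (329,202), grip (287,187). Orange candidates are the square lid (269,227), which is the case in the lane beside blue, and the round timer (278,172). The turquoise timer at (343,200) is off the caddy and is the look-alike.

```bash
cat >h.py <<'E'
import numpy as np,cv2
def ray(c,uv):
    u=np.atleast_2d(np.float64(uv));d=np.c_[(u[:,0]-c["cx"])/c["fx"],-(u[:,1]-c["cy"])/c["fy"],-np.ones(len(u))]
    return d@c["attitude"].T
def plane(c,uv,z):
    d=ray(c,uv);return c["xyz"]+d*((z-c["xyz"][2])/d[:,2])[:,None]
def tri(c1,a,c2,b):
    d1=ray(c1,a)[0];d2=ray(c2,b)[0]
    s=np.linalg.lstsq(np.c_[d1,-d2],c2["xyz"]-c1["xyz"],rcond=None)[0]
    p,q=c1["xyz"]+s[0]*d1,c2["xyz"]+s[1]*d2
    return (p+q)/2,np.linalg.norm(p-q)
def blob(mask,near):
    n,l,st,ce=cv2.connectedComponentsWithStats(mask.astype(np.uint8))
    ok=[i for i in range(1,n) if st[i,4]>15]
    i=min(ok,key=lambda i:np.hypot(*(ce[i]-near)));return ce[i],l==i,st[i,4]
def masks(c):
    h=cv2.cvtColor(c["pixels"],cv2.COLOR_RGB2HSV);H,S,V=[h[...,i].astype(int) for i in range(3)]
    return {"orange":((H<14)&(S>170)&(V>120)),"blue":(H>105)&(H<125)&(S>150)&(V>70),"black":V<50,"V":V,"S":S}
E
python3 - <<'E'
import pickle,sys;sys.path.insert(0,'.')
from h import *
d=pickle.load(open("c0.pkl","rb"));t,s=d["top"],d["side"];mt,ms=masks(t),masks(s)
for nm,k,a,b in(("orange","orange",(269,227),(273,214)),("timer","orange",(278,172),(329,202)),("blue","blue",(238,248),(234,202)),("grip","black",(260,208),(287,187))):
    A,ma,na=blob(mt[k],a);B,mb,nb=blob(ms[k],b);p,e=tri(t,A,s,B)
    ang=""
    r=cv2.minAreaRect(np.argwhere(ma)[:,::-1].astype(np.float32))
    print(nm,A.round(1),na,B.round(1),nb,p.round(4),"miss",round(e,4),r)
# caddy outline in top view
V=mt["V"];m=((V<135)).astype(np.uint8)
z=np.zeros_like(m);z[140:280,190:330]=m[140:280,190:330]
z|= (mt["orange"]|mt["blue"]).astype(np.uint8)
z=cv2.morphologyEx(z,cv2.MORPH_CLOSE,np.ones((5,5)))
C,mc,n=blob(z,(258,209));cn=max(cv2.findContours(mc.astype(np.uint8),0,2)[0],key=cv2.contourArea)
P=plane(t,cn[:,0,:],.015)[:,:2];r=cv2.minAreaRect((P*1000).astype(np.float32));print("caddy",n,r,cv2.boxPoints(r))
ims=[]
for c,(x,y),m in((t,(185,140),mc),(s,(200,150),None)):
    I=c["pixels"][y:y+140,x:x+160,::-1].copy()
    I=cv2.convertScaleAbs(cv2.resize(I,None,fx=2.5,fy=2.5,interpolation=cv2.INTER_CUBIC),alpha=1.4)
    if m is not None:
        cv2.polylines(I,[np.int32((cn-[x,y])*2.5)],True,(0,255,0),1)
    ims.append(I)
cv2.imwrite("pics/crop1.png",np.hstack(ims))
E
```

```text
orange [268.6 226.5] 365 [272.5 214.3] 453 [0.4733 0.1539 0.0534] miss 0.0017 ((268.5671691894531, 226.45303344726562), (17.777332305908203, 20.7265682220459), 55.00798034667969)
timer [277.  172.7] 84 [329.6 199.9] 205 [0.6293 0.1326 0.0292] miss 0.0005 ((277.10809326171875, 172.64865112304688), (13.480716705322266, 10.52153491973877), 80.53767395019531)
blue [237.7 247.8] 290 [233.4 202.1] 401 [0.4125 0.2392 0.0502] miss 0.001 ((237.76922607421875, 247.6538543701172), (15.808956146240234, 18.859806060791016), 56.3099365234375)
grip [254.4 210.5] 20 [286.7 190.2] 476 [0.524  0.1889 0.0755] miss 0.0174 ((254.25, 211.25001525878906), (4.949747085571289, 9.899495124816895), 45.0)
caddy 6473 ((525.179443359375, 184.10040283203125), (185.6099853515625, 292.86566162109375), 35.61631393432617) [[364.4592   249.09537 ]
 [535.01086   11.014626]
 [685.89966  119.10544 ]
 [515.348    357.1862  ]]
```

View pics/crop1.png

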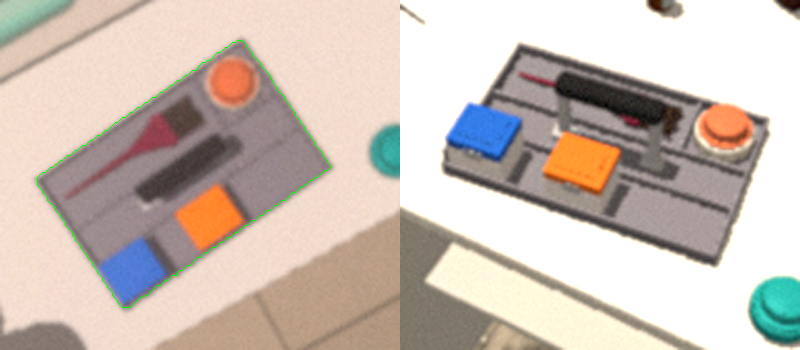

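The crop confirms the square orange lid is in the lane beside blue, and the round one is the timer. The caddy outline fits 186x293 mm at centre (0.525, 0.184), yaw 35.6°. Orange is at lane y≈+6 mm, so the gap is about 43 mm. I'll turn the tool to the caddy axes, shut the fingers and travel to behind the orange case.

Call:
step_arm(series=[[0,0,0,0,0,5.74],[0,0,0,0,0,5.74],[0,0,0,0,0,5.74],[0,0,0,0,0,5.74],[0,0,0,0,0,5.74],[0.03,0,0,0,0,0],[0.03,0,0,0,0,0],[0.03,0,0,0,0,0],[0.03,0,0,0,0,0],[0.03,0,0,0,0,0],[0.03,0,0,0,0,0],[0.03,0,0,0,0,0]], claw=0)

```text
t: 1.1
tool_pos: [0.3609, 0.3237, 0.239]
tcp_rot: [[0.583, -0.813, -0.001], [-0.813, -0.583, -0.0], [0.0, 0.001, -1.0]]
force: [0.6, 0.7, -0.4]
gripper_width: 0.0001
grip_force: 0.0
```

Call:
step_arm(series=[[0.03,0,0,0,0,0],[0.03,0,0,0,0,0],[0.03,0,0,0,0,0],[0.03,0,0,0,0,0],[0.03,0,0,0,0,0],[0.03,0,0,0,0,0],[0.03,0,0,0,0,0],[0.03,0.004,0,0,0,0],[0.028,0.004,0,0,0,0],[0,0,0,0,0,0],[0,0,0,0,0,0]])

```text
t: 2.02
tool_pos: [0.5103, 0.1014, 0.2386]
tcp_rot: [[0.58, -0.814, -0.001], [-0.814, -0.58, -0.0], [-0.0, 0.001, -1.0]]
force: [-0.4, 0.6, -0.4]
gripper_width: 0.0001
grip_force: 0.0
```

```bash
cat >m.py <<'E'
from h import *
from workcell import env
X0=np.array([.5252,.1841]);yw=np.radians(35.6);R=np.array([[np.cos(yw),-np.sin(yw)],[np.sin(yw),np.cos(yw)]])
def cad(p): return (R.T@(np.array(p)[:2]-X0)).round(4)
def st():
    s=env.observe();T=s["tcp_rot"];print("t",round(s["t"],2),"tcp",s["tool_pos"].round(4),"caddy xy",cad(s["tool_pos"]),"toolx yaw-want",round(np.degrees(np.arctan2(T[1,0],T[0,0]))+90-np.degrees(yw),2),"tilt",T[:2,2].round(4),"F",s["force"].round(1),"w",round(s["gripper_width"],4),"gf",round(s["grip_force"],1));return s
E
python3 - <<'E'
from m import *
import pickle
st()
d=pickle.load(open("c0.pkl","rb"));t,s=d["top"],d["side"]
# handle: dark blobs in both views
for c,b in((t,(260,208)),(s,(287,187))):
    V=masks(c)["V"]
    for th in(50,60,70,80):
        B,m,n=blob(V<th,b);print(th,B.round(1),n,cv2.minAreaRect(np.argwhere(m)[:,::-1].astype(np.float32)))
E
```

```text
t 2.02 tcp [0.5103 0.1014 0.2386] caddy xy [-0.0603 -0.0586] toolx yaw-want -0.12 tilt [-0.0014 -0.0005] F [-0.4  0.6 -0.4] w 0.0001 gf 0.0
50 [254.4 210.5] 20 ((254.25, 211.25001525878906), (4.949747085571289, 9.899495124816895), 45.0)
60 [257.9 207.4] 297 ((257.9190979003906, 207.83685302734375), (8.806947708129883, 38.781471252441406), 55.491477966308594)
70 [259.2 207.2] 396 ((259.6936340332031, 207.27835083007812), (10.814533233642578, 43.43659210205078), 55.17551040649414)
80 [260. 207.] 477 ((260.1922912597656, 207.0384521484375), (11.926054000854492, 45.20806121826172), 56.30992889404297)
50 [286.7 190.2] 476 ((286.35943603515625, 190.95675659179688), (50.65629577636719, 11.616393089294434), 17.102725982666016)
60 [287.2 190.5] 516 ((286.45001220703125, 191.14999389648438), (51.54512405395508, 12.649110794067383), 18.434947967529297)
70 [287.5 190.6] 554 ((286.1499938964844, 191.0500030517578), (52.177581787109375, 13.28156566619873), 18.434947967529297)
80 [287.6 190.8] 598 ((286.3000183105469, 191.09999084472656), (52.49380874633789, 13.914020538330078), 18.434947967529297)
```

Call:
step_arm(series=[[0,0,0.02,0,0,0],[0,0,0.025,0,0,0],[0,0,0.025,0,0,0],[0,0,0.025,0,0,0],[0,0,0.025,0,0,0],[0,0,0.02,0,0,0],[0,0,0.02,0,0,0],[0,0,0.016,0,0,0],[0,0,0.013,0,0,0],[0,0,0.01,0,0,0],[0,0,0.007,0,0,0],[0,0,0,0,0,0]])

```text
t: 3.02
tool_pos: [0.5091, 0.1028, 0.032]
tcp_rot: [[0.583, -0.812, -0.002], [-0.812, -0.583, -0.001], [-0.001, 0.002, -1.0]]
force: [-0.8, 1.1, 0.6]
gripper_width: -0.0002
grip_force: 0.0
```

```bash
python3 - <<'E'
from m import *
st()
ims=[]
for n,(x,y) in(("top",(185,140)),("side",(200,110))):
    I=env.capture(n)["pixels"][y:y+150,x:x+160,::-1]
    ims.append(cv2.convertScaleAbs(cv2.resize(I,None,fx=2.5,fy=2.5,interpolation=cv2.INTER_CUBIC),alpha=1.4))
cv2.imwrite("pics/crop2.png",np.hstack(ims))
E
```

```text
t 3.02 tcp [0.5091 0.1028 0.032 ] caddy xy [-0.0604 -0.0568] toolx yaw-want 0.07 tilt [-0.0023 -0.0008] F [-0.8  1.1  0.6] w -0.0002 gf 0.0
```

View pics/crop2.png

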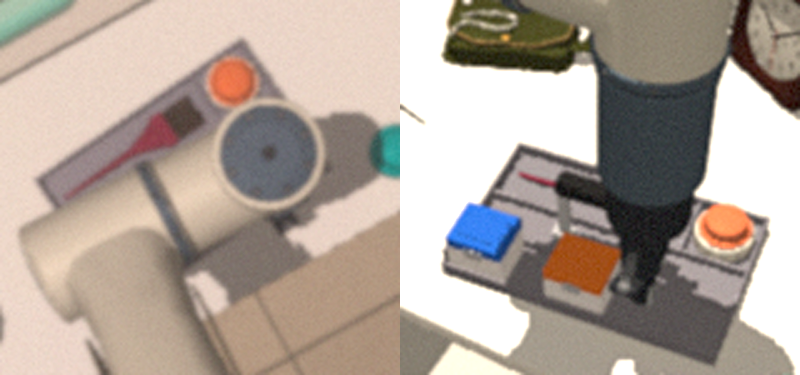

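The side crop shows the shut fingers standing in the lane just behind the orange case (~(635,285)), with the caddy undisturbed. I'll push along tool -x.

Call:
step_arm(series=[[-0.005,0,0,0,0,0],[-0.005,0,0,0,0,0],[-0.005,0,0,0,0,0],[-0.003,0,0,0,0,0],[-0.004,0,0,0,0,0],[-0.005,0,0,0,0,0],[-0.005,0,0,0,0,0],[-0.005,0,0,0,0,0],[-0.005,0,0,0,0,0],[-0.005,0,0,0,0,0],[-0.005,0,0,0,0,0],[-0.003,0,0,0,0,0]])

```text
t: 4.12
tool_pos: [0.4777, 0.1479, 0.0333]
tcp_rot: [[0.583, -0.812, -0.0], [-0.812, -0.583, 0.0], [-0.0, 0.0, -1.0]]
force: [-0.1, -0.1, 0.4]
gripper_width: 0.0002
grip_force: 0.2
```

```bash
cat >look.py <<'E'
from m import *
def lids():
    st();s=env.capture("side");m=masks(s)
    for k,b in(("blue",(233,202)),("orange",(262,211))):
        mm=m[k]
        if k=="orange":
            h=cv2.cvtColor(s["pixels"],cv2.COLOR_RGB2HSV);mm=(h[...,0]<16)&(h[...,1]>150)&(h[...,2]>70)
        B,_,n=blob(mm,b);print(k,B.round(1),n,"caddy xy",cad(plane(s,B,.053)[0]))
    return s
E
python3 -c "from look import *;lids()"
```

```text
t 4.12 tcp [0.4777 0.1479 0.0333] caddy xy [-0.0597 -0.0018] toolx yaw-want 0.06 tilt [-0.  0.] F [-0.1 -0.1  0.4] w 0.0002 gf 0.2
blue [233.4 202.3] 377 caddy xy [-0.0625  0.1093]
orange [256.4 210.9] 295 caddy xy [-0.0654  0.0464]
```

Call:
step_arm(series=[[-0.002,0,0,0,0,0],[-0.002,0,0,0,0,0],[-0.002,0,0,0,0,0],[-0.001,0,0,0,0,0],[0,0,0,0,0,0]])

```text
t: 4.58
tool_pos: [0.4739, 0.1532, 0.0332]
tcp_rot: [[0.583, -0.813, -0.0], [-0.813, -0.583, 0.0], [-0.0, 0.0, -1.0]]
force: [0.4, -0.1, -0.5]
gripper_width: -0.0003
grip_force: 0.0
```

```bash
python3 - <<'E'
from look import *
s=lids()
I=s["pixels"][170:245,200:300,::-1]
cv2.imwrite("pics/crop3.png",cv2.convertScaleAbs(cv2.resize(I,None,fx=7,fy=7,interpolation=cv2.INTER_CUBIC),alpha=1.5))
E
```

```text
t 4.58 tcp [0.4739 0.1532 0.0332] caddy xy [-0.0597  0.0047] toolx yaw-want 0.04 tilt [-0.0002  0.    ] F [ 0.4 -0.1 -0.5] w -0.0003 gf 0.0
blue [233.4 202.4] 381 caddy xy [-0.0627  0.1092]
orange [253.6 210. ] 290 caddy xy [-0.0654  0.0538]
```

View pics/crop3.png

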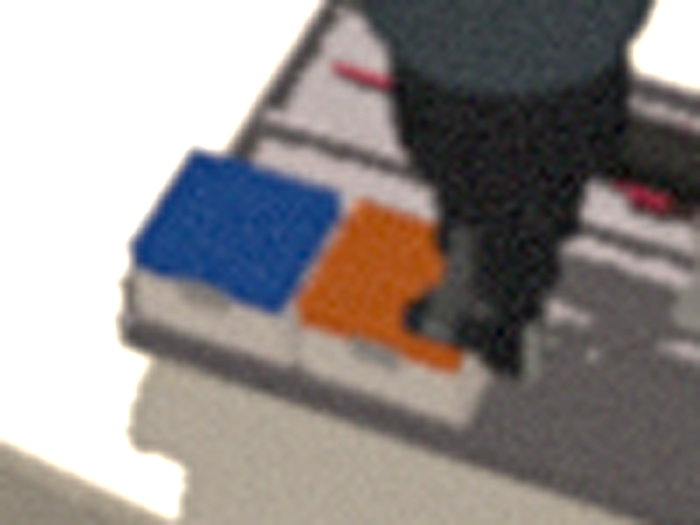

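The crop shows orange nearly at blue, with a thin line left at about (315,260). I'll push a few mm more to make sure they butt.

Call:
step_arm(series=[[-0.001,0,0,0,0,0],[-0.001,0,0,0,0,0],[-0.001,0,0,0,0,0],[-0.001,0,0,0,0,0],[0,0,0,0,0,0],[0,0,0,0,0,0]])

```text
t: 5.13
tool_pos: [0.4717, 0.1564, 0.0333]
tcp_rot: [[0.583, -0.813, -0.0], [-0.813, -0.583, 0.0], [-0.0, 0.0, -1.0]]
force: [0.0, -0.6, -1.1]
gripper_width: -0.0001
grip_force: 0.0
```

```bash
python3 -c "from look import *;lids()"
```

```text
t 5.13 tcp [0.4717 0.1564 0.0333] caddy xy [-0.0597  0.0086] toolx yaw-want 0.05 tilt [-0.0001  0.    ] F [ 0.  -0.6 -1.1] w -0.0001 gf 0.0
blue [233.1 202.3] 365 caddy xy [-0.0628  0.1101]
orange [252.1 209.5] 288 caddy xy [-0.0653  0.0578]
```

Call:
step_arm(series=[[-0.001,0,0,0,0,0],[-0.001,0,0,0,0,0],[-0.001,0,0,0,0,0],[-0.001,0,0,0,0,0],[0,0,0,0,0,0],[0,0,0,0,0,0]])

```text
t: 5.68
tool_pos: [0.4694, 0.1595, 0.0333]
tcp_rot: [[0.583, -0.813, 0.0], [-0.813, -0.583, -0.0], [0.0, -0.0, -1.0]]
force: [1.1, -0.8, -0.3]
gripper_width: -0.0001
grip_force: 0.9
```

```bash
python3 -c "from look import *;lids()"
```

```text
t 5.68 tcp [0.4694 0.1595 0.0333] caddy xy [-0.0597  0.0125] toolx yaw-want 0.05 tilt [ 0.0002 -0.0001] F [ 1.1 -0.8 -0.3] w -0.0001 gf 0.9
blue [232.2 201.6] 363 caddy xy [-0.0614  0.1131]
orange [250.7 208.9] 284 caddy xy [-0.065   0.0616]
```

Blue now moves together with orange, so they are butted and the caddy slid a few mm. I'll back off, rise and clear the view.

Call:
step_arm(series=[[0.002,0,0,0,0,0],[0.008,0,0,0,0,0],[0.015,0,0,0,0,0],[0.008,0,-0.006,0,0,0],[0,0,-0.02,0,0,0],[0,0,-0.03,0,0,0],[0,0,-0.03,0,0,0],[0,0,-0.03,0,0,0],[0,0,-0.03,0,0,0],[0,0,-0.02,0,0,0],[-0.02,0,-0.01,0,0,0],[-0.03,0,0,0,0,0]])

```text
t: 6.73
tool_pos: [0.4614, 0.1729, 0.2127]
tcp_rot: [[0.58, -0.815, 0.005], [-0.815, -0.58, 0.003], [0.001, -0.006, -1.0]]
force: [0.3, 0.9, 0.2]
gripper_width: 0.0
grip_force: 0.0
```

Call:
step_arm(series=[[-0.03,0,0,0,0,0],[-0.03,0,0,0,0,0],[-0.03,0,0,0,0,0],[-0.03,0,0,0,0,0],[-0.03,0,0,0,0,0],[-0.03,0,0,0,0,0],[-0.03,0,0,0,0,0],[-0.03,0,0,0,0,0],[-0.02,0,0,0,0,0],[0,0,0,0,0,0]], claw=1)

```text
t: 7.57
tool_pos: [0.3064, 0.3869, 0.2094]
tcp_rot: [[0.585, -0.811, -0.0], [-0.811, -0.585, 0.001], [-0.001, -0.0, -1.0]]
force: [-0.4, 0.1, -0.5]
gripper_width: 0.0853
grip_force: 0.0
```

```bash
python3 - <<'E'
from m import *
st()
t,s=env.capture("top"),env.capture("side");mt,ms=masks(t),masks(s)
Q={}
for nm,k,a,b in(("orange","orange",(262,232),(255,209)),("timer","orange",(278,172),(329,202)),("blue","blue",(236,249),(232,201))):
    A,ma,na=blob(mt[k],a);B,mb,nb=blob(ms[k],b);p,e=tri(t,A,s,B);Q[nm]=p
    print(nm,A.round(1),na,B.round(1),nb,p.round(4),"miss",round(e,4))
v=Q["blue"]-Q["orange"];print("sep",np.linalg.norm(v[:2]),"dir-90",np.degrees(np.arctan2(v[1],v[0]))-90)
# caddy
z=np.zeros((420,560),np.uint8);z[140:280,180:330]=(mt["V"]<135)[140:280,180:330]
z|=(mt["orange"]|mt["blue"]).astype(np.uint8);z=cv2.morphologyEx(z,cv2.MORPH_CLOSE,np.ones((5,5)))
C,mc,n=blob(z,(258,209));cn=max(cv2.findContours(mc.astype(np.uint8),0,2)[0],key=cv2.contourArea)
r=cv2.minAreaRect((plane(t,cn[:,0,:],.015)[:,:2]*1000).astype(np.float32));print("caddy",r)
# handle: end points of the dark bar, both views, in order along the bar
A=[];
for c,b,th in((t,(259,207),65),(s,(287,188),65)):
    B,m,n=blob(masks(c)["V"]<th,b);r=cv2.minAreaRect(np.argwhere(m)[:,::-1].astype(np.float32))
    A.append(np.array(r[0]));print("bar",B.round(1),n,r)
    A[-1]=B
p,e=tri(t,A[0],s,A[1]);print("handle",p.round(4),e)
for z in (.082,.088):print(z,"top",plane(t,A[0],z)[0].round(4),"side",plane(s,A[1],z)[0].round(4))
ims=[]
for c,(x,y) in((t,(185,140)),(s,(200,140))):
    I=c["pixels"][y:y+140,x:x+160,::-1]
    ims.append(cv2.convertScaleAbs(cv2.resize(I,None,fx=2.5,fy=2.5,interpolation=cv2.INTER_CUBIC),alpha=1.4))
cv2.imwrite("pics/crop4.png",np.hstack(ims))
E
```

```text
t 7.57 tcp [0.3064 0.3869 0.2094] caddy xy [-0.0598  0.2923] toolx yaw-want 0.2 tilt [-0.0005  0.0008] F [-0.4  0.1 -0.5] w 0.0853 gf 0.0
orange [255.1 235.8] 356 [254.9 208.7] 425 [0.4464 0.1913 0.0528] miss 0.0019
timer [276.6 173.6] 75 [329.2 199.8] 200 [0.6273 0.1331 0.0302] miss 0.0014
blue [237.7 244.9] 162 [232.1 201.4] 372 [0.4158 0.2415 0.0493] miss 0.0116
sep 0.058761485923027885 dir-90 31.38565094426845
caddy ((472.96636962890625, 205.3430633544922), (246.92811584472656, 384.2570495605469), 35.74605941772461)
bar [258.1 207.5] 337 ((258.9280090332031, 207.61526489257812), (9.99362850189209, 41.79478454589844), 55.175514221191406)
bar [287.  190.4] 526 ((286.29559326171875, 190.56204223632812), (52.03038024902344, 12.473620414733887), 19.98310661315918)
handle [0.5271 0.1816 0.0801] 0.005839565835343984
0.082 top [0.5244 0.183  0.082 ] side [0.5288 0.1788 0.082 ]
0.088 top [0.524  0.1828 0.088 ] side [0.5258 0.1745 0.088 ]
```

View pics/crop4.png

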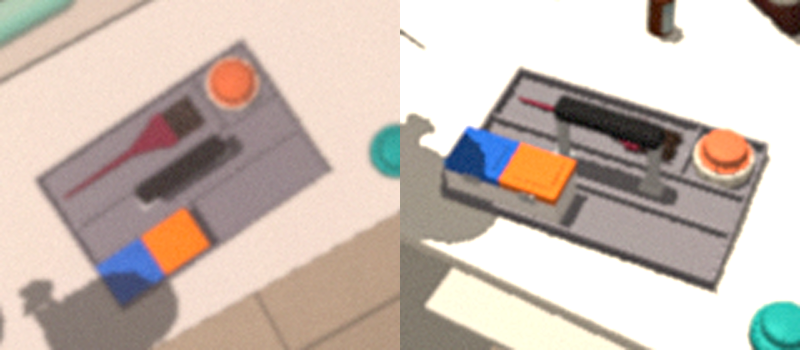

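Top crop: blue and orange lids are flush (edge near (150,255)), the timer is in its pocket, and the bar is at (190,168). The two views put the handle at about z=0.080. Next I'll move over the handle.

Call:
step_arm(series=[[0.02,-0.004,0,0,0,0],[0.03,-0.006,0,0,0,0],[0.03,-0.006,0,0,0,0],[0.03,-0.006,0,0,0,0],[0.03,-0.006,0,0,0,0],[0.03,-0.006,0,0,0,0],[0.03,-0.006,0,0,0,0],[0.03,-0.006,0,0,0,0],[0.03,-0.006,0,0,0,0],[0.02,-0.005,0,0,0,0],[0.01,-0.003,0,0,0,0],[0,0,0,0,0,0]])

```text
t: 8.67
tool_pos: [0.527, 0.1815, 0.2091]
tcp_rot: [[0.58, -0.815, -0.0], [-0.815, -0.58, -0.001], [0.0, 0.001, -1.0]]
force: [0.2, 0.7, 0.7]
gripper_width: 0.0852
grip_force: 0.0
```

Call:
step_arm(series=[[0,0,0.01,0,0,0],[0,0,0.02,0,0,0],[0,0,0.02,0,0,0],[0,0,0.015,0,0,0],[0,0,0.01,0,0,0],[0,0,0.005,0,0,0],[0,0,0,0,0,0]])

```text
t: 9.25
tool_pos: [0.5248, 0.1841, 0.1283]
tcp_rot: [[0.583, -0.812, -0.002], [-0.812, -0.583, -0.001], [-0.0, 0.002, -1.0]]
force: [0.4, 0.8, 0.8]
gripper_width: 0.085
grip_force: 0.0
```

```bash
python3 - <<'E'
from m import *
s=st();p=s["tool_pos"];T=s["tcp_rot"];print("to go in tool axes",(T.T@(np.array([.524,.1855,.073])-p)).round(4))
E
```

```text
t 9.25 tcp [0.5248 0.1841 0.1283] caddy xy [-0.0004  0.0002] toolx yaw-want 0.08 tilt [-0.0017 -0.0009] F [0.4 0.8 0.8] w 0.085 gf 0.0
to go in tool axes [-0.0016 -0.0003  0.0553]
```

Call:
step_arm(series=[[-0.001,0,0.008,0,0,0],[0,0,0.01,0,0,0],[0,0,0.01,0,0,0],[0,0,0.01,0,0,0],[0,0,0.008,0,0,0],[0,0,0.006,0,0,0],[0,0,0.003,0,0,0],[0,0,0,0,0,0]])

```text
t: 9.92
tool_pos: [0.5248, 0.1845, 0.0734]
tcp_rot: [[0.583, -0.813, -0.001], [-0.813, -0.583, -0.001], [-0.0, 0.001, -1.0]]
force: [0.3, -0.6, 0.7]
gripper_width: 0.0854
grip_force: 0.0
```

```bash
python3 - <<'E'
from m import *
st()
I=env.capture("side")["pixels"][130:260,200:360,::-1]
cv2.imwrite("pics/crop5.png",cv2.convertScaleAbs(cv2.resize(I,None,fx=4,fy=4,interpolation=cv2.INTER_CUBIC),alpha=1.6))
E
```

```text
t 9.92 tcp [0.5248 0.1845 0.0734] caddy xy [-0.0001  0.0006] toolx yaw-want 0.04 tilt [-0.0012 -0.0008] F [ 0.3 -0.6  0.7] w 0.0854 gf 0.0
```

View pics/crop5.png

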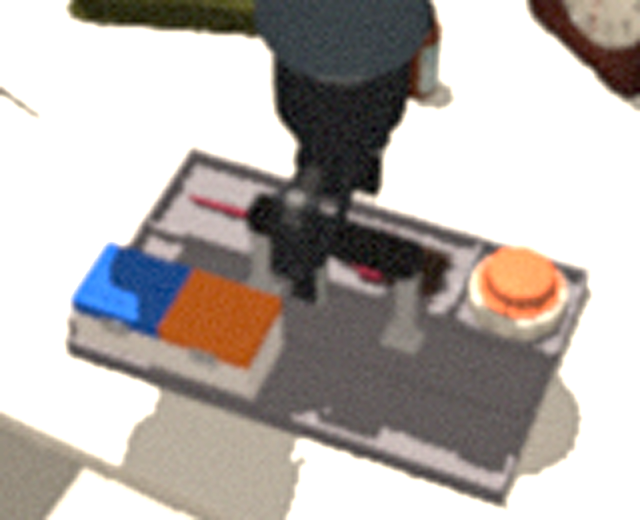

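The gripper straddles the bar, near finger (300,285) and far finger about (365,180), so it is centred on the bar middle (335,238). The cases are flush. Closing.

Call:
step_arm(series=[[0,0,0,0,0,0],[0,0,0,0,0,0],[0,0,0,0,0,0],[0,0,0,0,0,0],[0,0,0,0,0,0],[0,0,0,0,0,0],[0,0,0,0,0,0],[0,0,0,0,0,0]], claw=0)

```text
t: 10.63
tool_pos: [0.5256, 0.1851, 0.0748]
tcp_rot: [[0.583, -0.813, 0.001], [-0.813, -0.583, 0.001], [0.0, -0.001, -1.0]]
force: [0.7, 0.9, 2.8]
gripper_width: 0.0227
grip_force: 60.1
```

Gripped at 22.7 mm and 60 N. I'll lift slowly, about 2 cm first, and check.

Call:
step_arm(series=[[0,0,-0.001,0,0,0],[0,0,-0.002,0,0,0],[0,0,-0.002,0,0,0],[0,0,-0.003,0,0,0],[0,0,-0.003,0,0,0],[0,0,-0.003,0,0,0],[0,0,-0.003,0,0,0],[0,0,-0.002,0,0,0],[0,0,-0.001,0,0,0],[0,0,0,0,0,0],[0,0,0,0,0,0]])

```text
t: 11.55
tool_pos: [0.5251, 0.1848, 0.0943]
tcp_rot: [[0.583, -0.813, -0.0], [-0.813, -0.583, 0.0], [-0.0, 0.0, -1.0]]
force: [-0.6, -0.7, -4.3]
gripper_width: 0.0231
grip_force: 59.1
```

```bash
python3 - <<'E'
from m import *
s=st();print(s["moment"].round(3))
I=env.capture("side")["pixels"][110:260,180:370,::-1]
cv2.imwrite("pics/crop6.png",cv2.convertScaleAbs(cv2.resize(I,None,fx=4,fy=4,interpolation=cv2.INTER_CUBIC),alpha=1.6))
E
```

```text
t 11.55 tcp [0.5251 0.1848 0.0943] caddy xy [0.0003 0.0006] toolx yaw-want 0.04 tilt [-0.0001  0.0001] F [-0.6 -0.7 -4.3] w 0.0231 gf 59.1
[-0.058  0.001  0.015]
```

View pics/crop6.png

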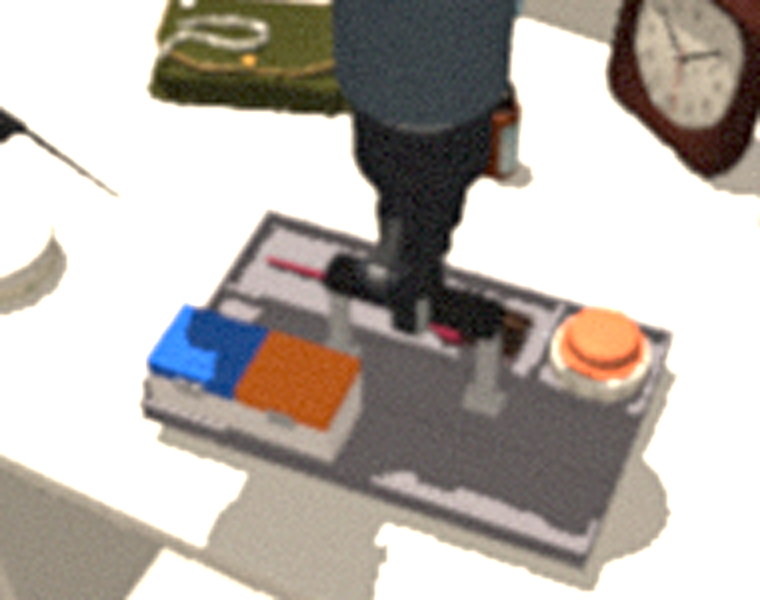

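The caddy hangs clear and level: the shadow gap is even along the front edge, the cases are flush, the timer is seated, and the load is 4.3 N. I'll lift it 80 mm more.

Call:
step_arm(series=[[0,0,-0.003,0,0,0],[0,0,-0.005,0,0,0],[0,0,-0.008,0,0,0],[0,0,-0.009,0,0,0],[0,0,-0.01,0,0,0],[0,0,-0.01,0,0,0],[0,0,-0.01,0,0,0],[0,0,-0.009,0,0,0],[0,0,-0.007,0,0,0],[0,0,-0.005,0,0,0],[0,0,-0.003,0,0,0],[0,0,-0.001,0,0,0]])

```text
t: 12.6
tool_pos: [0.5252, 0.1848, 0.1747]
tcp_rot: [[0.583, -0.813, 0.0], [-0.813, -0.583, 0.0], [0.0, -0.0, -1.0]]
force: [0.5, 0.4, -5.0]
gripper_width: 0.0231
grip_force: 59.1
```

Call:
step_arm(series=[[0,0,0,0,0,0],[0,0,0,0,0,0],[0,0,0,0,0,0],[0,0,0,0,0,0],[0,0,0,0,0,0],[0,0,0,0,0,0],[0,0,0,0,0,0],[0,0,0,0,0,0],[0,0,0,0,0,0],[0,0,0,0,0,0],[0,0,0,0,0,0],[0,0,0,0,0,0]])

```text
t: 13.6
tool_pos: [0.5251, 0.1847, 0.1743]
tcp_rot: [[0.583, -0.813, -0.0], [-0.813, -0.583, 0.0], [-0.0, -0.0, -1.0]]
force: [0.1, 0.2, -5.1]
gripper_width: 0.0232
grip_force: 59.1
```

```bash
python3 - <<'E'
from m import *
s=st();print(s["moment"].round(3))
I=env.capture("side")["pixels"][80:230,180:370,::-1]
cv2.imwrite("pics/crop7.png",cv2.convertScaleAbs(cv2.resize(I,None,fx=4,fy=4,interpolation=cv2.INTER_CUBIC),alpha=1.6))
E
```

```text
t 13.6 tcp [0.5251 0.1847 0.1743] caddy xy [0.0003 0.0006] toolx yaw-want 0.04 tilt [-0.  0.] F [ 0.1  0.2 -5.1] w 0.0232 gf 59.1
[ 0.041  0.001 -0.013]
```

View pics/crop7.png

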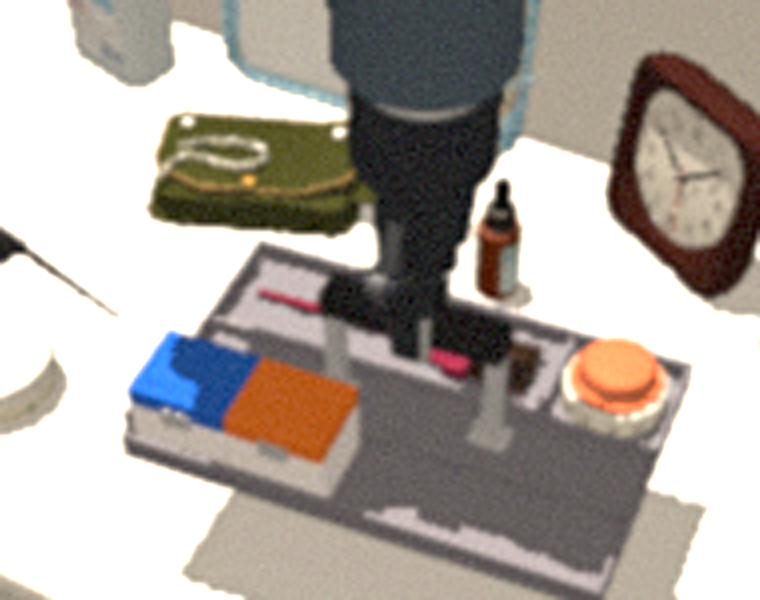

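The caddy hangs level about 10 cm up. The cases are flush with the seam near (240,390), the timer is in its pocket, and the dropper is untouched. Handing in.

```bash
python3 -c "from workcell import env;print(env.job_done())"
```

```text
the job is handed in; nothing more can be done
None
```

I handed the job in with the orange case flush against the blue one and the caddy held by its handle, level and steady, about 10 cm above the worktop; the verdict was not shown.

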